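# Loosen the hat-block stand's bolt with a reversible ratchet spanner

### The job

The hat block has to come off its stand. The ratchet spanner already sits on the stand's hex bolt, but its small direction lever is set to tighten: first flip that lever right over to the other side and leave it there, then swing the handle counter-clockwise (seen from above) to loosen the bolt by at least an eighth of a turn. Leave the jar and the spare spanner where they are.

Things in the scene. Friction and masses are not known exactly. Their poses are not given: they have to be found in the camera images.
- bolt_head (a point): Top centre of the steel hex bolt (24 mm across flats), 74 mm above the bench, on the upright axis of bolt and spanner. The spanner's ring round it is 56 mm across, top at 64 mm. The bolt sits in the end of a fixed dark plank (110 x 360 x 30 mm); 215 mm away stands its domed hat block (160 mm across, top at 188 mm). The handle points and swings away from the block.
- handle_grip (a point): Middle of the spanner's level black grip, 130 mm from the bolt's axis, 54 mm above the bench; bolt_head to here is the handle's direction. Grip 22 mm thick, from 90 to 185 mm from the axis; inside it a bar 18 mm wide and, up to 60 mm from the axis, a neck 36 mm wide, tops at 65 mm at most. Swinging takes about 7 N at the grip.
- lever_tab (a point): Centre of the upright thumb tab (14 mm long, 9 mm thick, from 66 to 94 mm above the bench) at the end of the small dark steel direction lever on top of the spanner's neck. The tab swings 31 mm from the lever's pivot, which is upright, on the handle's centre line 40 mm from the bolt's axis; the lever points outwards along the handle.
- reverser (a joint): Angle (rad) of the direction lever from the handle's direction, positive counter-clockwise from above: -0.5 tighten stop (tab 15 mm to the clockwise side of the handle), +0.5 loosen stop (same on the other side). It starts near the tighten stop, moves at 1 N at the tab and stays where left. The handle is not to be swung before the lever is over.
- bolt (a joint): How far the bolt, with the spanner seated on it, has been unscrewed: rad, counter-clockwise from above; 0 at the start (tight, cannot go lower), free up to 2.6. The handle's direction turns by the same angle, without play. It stays where left.
- jar: Bystander: a round amber glass jar with a steel lid, 64 mm across, 85 mm tall, loose on the bench, origin at the centre of its underside.
- spare_spanner: Bystander: a plain flat steel ring spanner without a lever, about 195 mm long and 12 mm thick, lying loose on the bench beyond the stand, origin under its middle, its length along its x axis.

How it is judged:
By the outcome, as a careful person would: the job done as asked, in the order asked, and still so for the second after the job is handed in, with the robot touching nothing.
It also fails if it takes over 43 s, if anything falls off the work surface, if the arm or the gripper's body presses on something with over 40 N, if the wrist force passes 120 N, or if a joint passes its speed limit or range.

### The arm

A 7-joint arm with a two-finger parallel gripper is mounted at the origin on the work surface. World frame = base frame: x ahead of the robot, y to its left, z up, the work surface at z = 0. Lengths are in m, angles in rad, forces in N, time in s.
With the tool pointing down it reaches from about 0.425 to 0.875 m from the base axis. Payload 8.4 kg.
Tool frame: the origin (TCP) lies on the centre line of the jaws, within the pads' length; the fingertips stand 8 mm ahead of it and the grasp point (between the pads) lies 11 mm behind it (arm.tip_extent is the distance from the TCP to the fingertips, in m); z points along the fingers, y is the line along which they close (so a half turn about z gives the same grasp; the last joint's range is limited). The gripper opens to 87 mm and grips with 3 to 60 N. Pads are 19 mm wide; open, the fingers measure 117 mm over their backs; the gripper's body (75 mm by 190 mm) begins 51 mm behind the grasp point.
Start: joints at [-1.358, 0.333, 0.04, 1.465, -0.013, 1.343, -0.059], TCP at [0.199, 0.619, 0.231] pointing down, gripper open.
Joint ranges: [-2.58, 2.58], [-0.38, 2.09], [-1.3, 1.39], [0.25, 2.4], [-1.5, 4.64], [0.08, 2.09], [-2.65, 2.65]. Speed limits (rad/s): [2.22, 2.22, 2.79, 2.79, 3.14, 3.14, 3.14].

### API

Orientations are given as a rotation vector (axis times angle).
In Python, from workcell import arm gives the robot as it stands.
- The arm moves only by the tool drive_tool, never from a script. Its argument "plan" is text: rows parted by semicolons, each of 6 numbers parted by spaces: the shift along the tool's x, y, z normalised to -1 to 1, where 1 is 50 cm, then the turn, a rotation vector about the tool's x, y, z normalised to -1 to 1, where 1 is 60 degrees. In form: tx ty tz rx ry rz; .... A call has 1 to 10 rows; each row is the pose to reach, as a shift and turn from the pose commanded when the call began, along the tool's axes at that moment; what a row does not reach only later rows make up. A row lasts 1/8 s, in which the tool goes at most 62.5 mm and 10.7 degrees, less where a joint would pass 70% of its speed; a pose out of reach is approached as far as the arm can. A call with a number of a shift or a turn outside -1 to 1 is refused whole. A call with a gripper value outside its range is refused whole. "hand" is the opening, from 0 (shut) to 1 (fully open), set as the call begins (left out, the last holds). The fingers move at their own pace and stop on an object; the grip force is fixed at half the most. Time passes only in rows, so rows that repeat a pose let the fingers close. It gives the time, the measured TCP pose, the force, the opening and the grip force at its end, in the units of the state.
- arm.state(): the state, without advancing time (a new reading comes with each control period).
- arm.camera(name): name is "scene" or "top"; returns a dict with "color" (384x512x3 uint8, red, green, blue), "fx", "fy", "cx", "cy" (pixels), "R" (3x3) and "t" (3): a world point X has camera coordinates R X + t. Camera axes: x right, y down, z forward; pixel columns grow to the right and rows downward; lengths in m; the calibration is good to about 2 mm. A picture is of the moment at which its call begins. There is no depth.
- arm.job_done(): hands the job in; it is judged then, once.
Trained networks look in the newest picture that a camera, given by its name, has taken for a name from the list of things; names that differ only in an ending like _2 or _b are one class to them, and where a whole thing is asked for, a point or a joint stands for the part that bears it (a point fixed in the world has none). Each returns a list of dicts, best first, with "confidence" (0 to 1); they miss things now and then, are a little off and sometimes report something else, mostly with a low value. They report only what shows in the picture. A call takes as long as a camera call.
- arm.recognise(camera, target): "box" ([left, top, right, bottom] in pixels, round what is visible of it).
The state is a dict: "clock": time; "joint_pos": joint angles; "qvel": joint speeds; "tau": joint torques, N m; "tcp_pos": TCP position; "eef_rot": TCP orientation; "force": force on the tool from outside, world axes, zero at the start; "torque": the same for the moment, N m; "gripper_width": opening from 0.0 (shut) to 1.0 (fully open); "grip_force": force on a finger pad.
Only numpy, scipy, OpenCV 4.12 (cv2) and the standard library are available. Lean on these libraries where they do the work, as an engineer would, in place of code of your own. Each camera call takes 0.05 s, during which the arm holds its last target. There are 200 camera calls.

## Working session

There is one attempt and no reset: what is moved stays moved. The work goes in short steps, Python scripts to look and compute and a tool call to move; the robot and the scene stay as the last step left them, time stands still between calls to the robot, and variables do not carry over. Pictures are saved under pics/ and viewed, at most 10 in all, crops included, and the job is handed in when it is done.

Besides the shell and the picture viewer there is one more tool, called after ">>>" as a command line: name --argument value ..., lists and objects as JSON in quotes. drive_tool: Moves the arm, as the interface text tells. Scaled input: -1 to 1 covers 50 cm each way for a shift and 60 degrees each way for a turn. Its arguments: {"type":"object","properties":{"plan":{"type":"string"},"hand":{"type":"number"}},"required":["plan"]}

```bash
mkdir -p pics
cat > h.py <<'E'
import numpy as np, cv2
from workcell import arm
def look(cam,targets):
    c=arm.camera(cam)
    for t in targets:
        for d in arm.recognise(cam,t)[:2]: print(cam,t,np.round(d['box']),round(d['confidence'],2))
    return c
def ray(c,u,v,z):
    R=np.array(c['R']);t=np.array(c['t']);o=-R.T@t
    d=R.T@np.array([(u-c['cx'])/c['fx'],(v-c['cy'])/c['fy'],1]); return o+d*(z-o[2])/d[2]
def proj(c,X):
    p=np.array(c['R'])@X+c['t']; return np.array([c['fx']*p[0]/p[2]+c['cx'],c['fy']*p[1]/p[2]+c['cy']])
E
python3 - <<'E'
from h import *
for cam in('scene','top'):
    c=look(cam,['bolt_head','handle_grip','lever_tab','jar','spare_spanner'])
    cv2.imwrite(f'pics/{cam}0.png',cv2.resize(c['color'][:,:,::-1],(768,576)))
    print(-np.array(c['R']).T@c['t'])
s=arm.state();print(s['clock'],s['tcp_pos'],s['eef_rot'],arm.tip_extent)
E
```

```text
scene bolt_head [243. 147. 308. 175.] 0.82
scene handle_grip [242. 144. 306. 170.] 0.8
scene lever_tab [274. 143. 288. 153.] 0.61
scene jar [147. 210. 176. 253.] 0.65
scene spare_spanner [320. 180. 379. 212.] 0.76
[ 1.22206111 -0.92577368  0.69605403]
top bolt_head [123. 206. 212. 249.] 0.97
top handle_grip [120. 211. 214. 246.] 0.71
top spare_spanner [144.  96. 178. 173.] 0.98
[ 0.55250667 -0.17101349  1.11325381]
0.6 [0.19940381 0.61862586 0.23055859] [-4.87826834e-01 -3.10348347e+00  8.41701784e-05] 0.008
```

View pics/scene0.png

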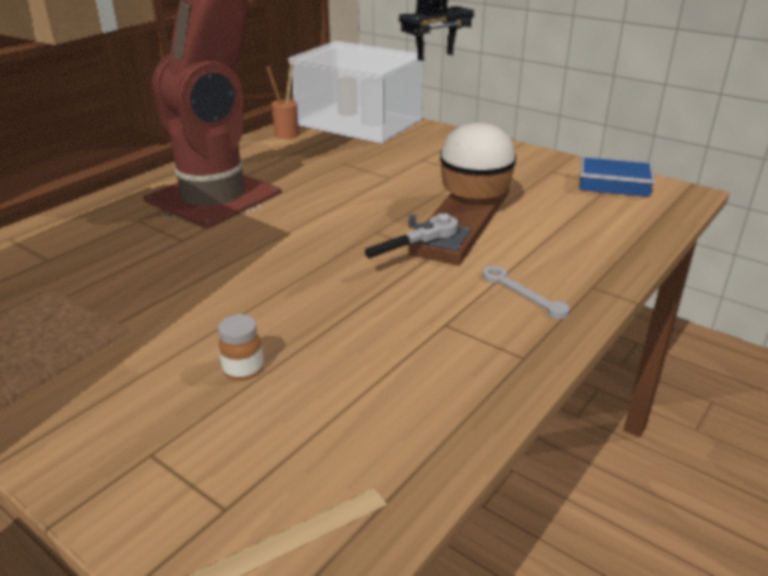

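View pics/top0.png

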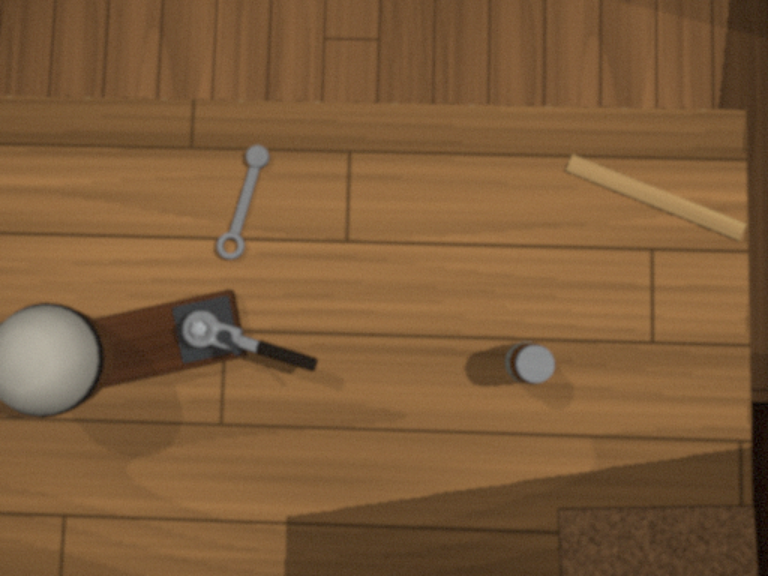

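The top view shows the bolt at about (200,328) of the 1.5x picture, with the grip running from (258,348) to (315,364). The lever lies on the robot-facing (clockwise) side, the jar is at (530,364), the spare spanner is at (240,200), and the hat block is to the left.

Run:
```python
from h import *
c=look('top',['lever_tab'])
b=ray(c,200/1.5,328/1.5,.074); g=ray(c,287/1.5,356/1.5,.065); 
print('bolt',b,'grip',g,np.linalg.norm((g-b)[:2]),np.degrees(np.arctan2(*(g-b)[1::-1])))
print('end',ray(c,315/1.5,364/1.5,.06),'jar',ray(c,532/1.5,364/1.5,.085))
im=c['color'][190:260,110:220,::-1]
cv2.imwrite('pics/topc.png',cv2.resize(im,None,fx=7,fy=7,interpolation=cv2.INTER_CUBIC))
c=look('scene',[]);im=c['color'][130:180,235:325,::-1]
cv2.imwrite('pics/scc.png',cv2.resize(im,None,fx=8,fy=8,interpolation=cv2.INTER_CUBIC))
print('projbolt',proj(c,b),proj(c,g))
```

```text
top lever_tab [146. 220. 159. 240.] 0.58
bolt [0.56713444 0.1112506  0.074     ] grip [ 0.52859211 -0.0211521   0.065     ] 0.13789846124567054 -106.2302411931167
end [ 0.5176052  -0.06363208  0.06      ] jar [ 0.5277783  -0.38689896  0.085     ]
projbolt [294.89687475 144.25526776] [257.20124026 160.54753028]
```

View pics/topc.png

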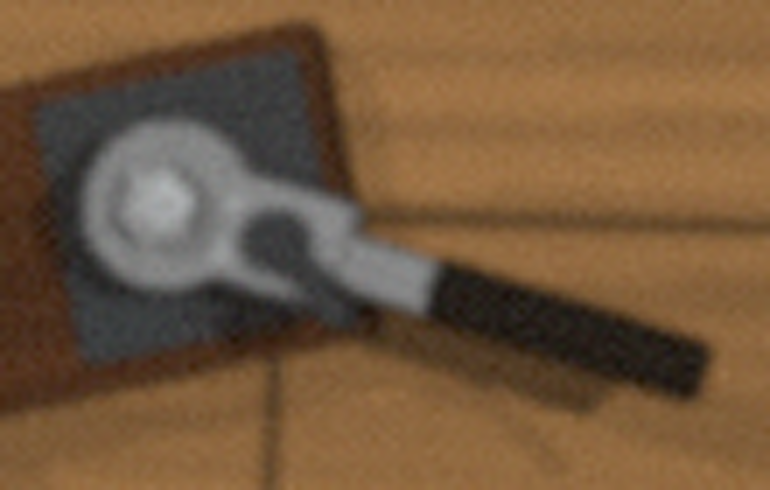

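View pics/scc.png

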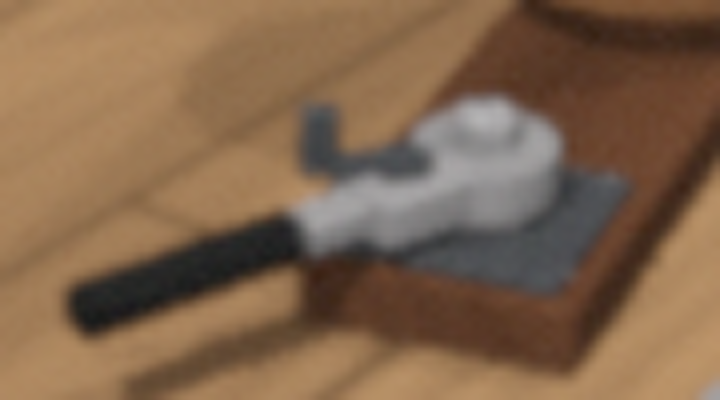

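The crops show the tab on the robot side of the handle, at about (340,305) in the top crop. The bolt is at (158,202) and the grip axis runs from (437,290) to (700,372).

```bash
cat >> h.py <<'E'
from scipy.spatial.transform import Rotation as Ro
from scipy.optimize import least_squares
def to(p):
    s=arm.state(); d=Ro.from_rotvec(s['eef_rot']).inv().apply(np.array(p)-s['tcp_pos']); return np.round(d/.5,4)
E
python3 - <<'E'
from h import *
T=arm.camera('top');S=arm.camera('scene')
t=lambda x,y:np.array([110+x/7,190+y/7]); s=lambda x,y:np.array([235+x/8,130+y/8])
def pts(p):
    bx,by,a,r=p;B=np.array([bx,by,0]);e=np.array([np.cos(a),np.sin(a),0]);q=np.array([np.cos(a+r),np.sin(a+r),0])
    return B+[0,0,.074], B+.185*e+[0,0,.054], B+.090*e+[0,0,.056], B+.04*e+.031*q+[0,0,.092]
obs=[(T,0,t(158,202)),(T,1,t(700,372)),(T,2,t(437,288)),(S,0,s(487,107)),(S,1,s(82,308)),(S,2,s(297,232)),(S,3,s(320,110)),(T,3,t(340,308))]
f=lambda p:np.concatenate([proj(c,pts(p)[i])-o for c,i,o in obs])
r=least_squares(f,[.567,.111,-1.86,-.5],loss='soft_l1');p=r.x;print(p,np.degrees(p[2]));print(f(p).reshape(-1,2).round(1))
for q in pts(p): print(q.round(4))
a=p[2];e=np.array([np.cos(a),np.sin(a),0]);n=np.array([-e[1],e[0],0]);B=np.array([p[0],p[1],0])
st=arm.state();print(Ro.from_rotvec(st['eef_rot']).as_matrix().round(3))
for along,side,z in((.068,-.055,.231),(.068,-.055,.082)): 
    w=B+along*e+side*n+[0,0,z];print(w,to(w))
E
```

```text
[ 0.56689588  0.113402   -1.84568069 -0.38564934] -105.74971386950708
[[-0.2 -0.1]
 [ 0.7 -0.1]
 [-1.1 -0.5]
 [-0.6  0.6]
 [-1.   0.3]
 [-1.  -0.8]
 [-0.4 -0.3]
 [-0.9 -1.2]]
[0.5669 0.1134 0.074 ]
[ 0.5167 -0.0647  0.054 ]
[0.5425 0.0268 0.056 ]
[0.537  0.0504 0.092 ]
[[-0.952  0.307 -0.   ]
 [ 0.307  0.952 -0.   ]
 [ 0.    -0.    -1.   ]]
[0.49550314 0.06288392 0.231     ] [-9.046e-01 -8.762e-01 -8.000e-04]
[0.49550314 0.06288392 0.082     ] [-0.9046 -0.8762  0.2972]
```

>>> drive_tool --plan "-0.4 -0.4 -0.1 0 0 0; -0.4 -0.4 -0.1 0 0 0; -0.4 -0.4 -0.1 0 0 0; -0.4 -0.4 -0.1 0 0 0; -0.905 -0.876 -0.1 0 0 0; -0.905 -0.876 -0.1 0 0 0; -0.905 -0.876 -0.1 0 0 0; -0.905 -0.876 -0.1 0 0 0; -0.905 -0.876 -0.1 0 0 0; -0.905 -0.876 -0.1 0 0 0" --hand 0

```text
clock: 2.1
tcp_pos: [0.4922, 0.0686, 0.2809]
eef_rot: [0.487, 3.103, 0.002]
force: [1.2, 1.2, 0.2]
gripper_width: 0.019
grip_force: 0.0
```

>>> drive_tool --plan "0 0 0.2 0 0 0; 0 0 0.2 0 0 0; 0 0 0.35 0 0 0; 0 0 0.39 0 0 0; 0 0 0.398 0 0 0; 0 0 0.398 0 0 0; 0 0 0.398 0 0 0"

```text
clock: 2.98
tcp_pos: [0.4927, 0.0709, 0.0831]
eef_rot: [0.487, 3.101, 0.002]
force: [0.1, 0.8, -0.5]
gripper_width: 0.003
grip_force: 0.0
```

Run:
```python
from h import *
s=arm.state();print(s['tcp_pos'],s['force'],s['joint_pos'].round(2) if hasattr(s['joint_pos'],'round') else s['joint_pos'])
T=look('top',[]);S=look('scene',[])
a=cv2.resize(T['color'][180:260,105:225,::-1],None,fx=6,fy=6,interpolation=cv2.INTER_CUBIC)[:,:440]
b=cv2.resize(S['color'][110:190,235:325,::-1],None,fx=6,fy=6,interpolation=cv2.INTER_CUBIC)[:,:360]
cv2.imwrite('pics/near.png',np.hstack([a,b]))
```

```text
[0.49273331 0.07093978 0.08308033] [ 0.12393604  0.83914829 -0.50410977] [-0.76  0.17  0.58  2.03 -0.11  0.97  1.13]
```

View pics/near.png

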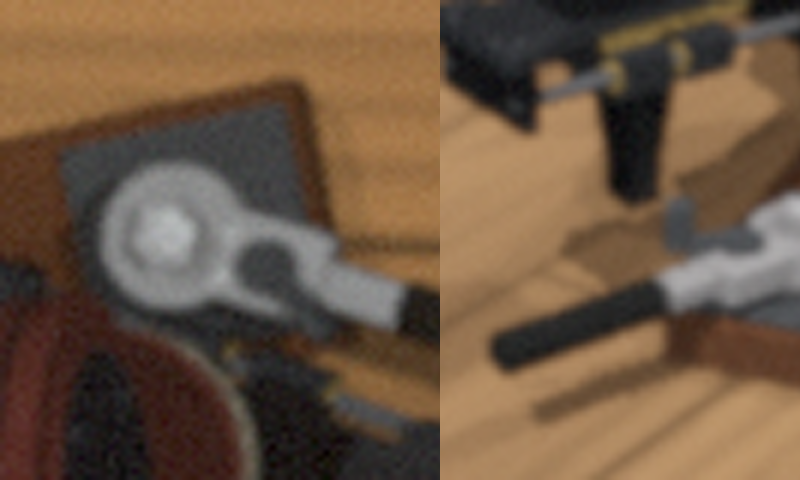

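The closed fingers are behind the tab on the robot side, clear of it and at tab height. I'll push in small steps.

>>> drive_tool --plan "0 -0.014 0 0 0 0; -0.03 -0.013 0 0 0 0; -0.05 -0.012 0 0 0 0; -0.06 -0.012 0 0 0 0; -0.07 -0.011 0 0 0 0; -0.08 -0.011 0 0 0 0; -0.09 -0.011 0 0 0 0; -0.1 -0.01 0 0 0 0; -0.1 -0.01 0 0 0 0"

```text
clock: 4.2
tcp_pos: [0.5382, 0.0506, 0.0815]
eef_rot: [0.488, 3.103, 0.0]
force: [0.1, -0.7, 0.9]
gripper_width: 0.006
grip_force: 0.4
```

```bash
cat >> h.py <<'E'
E_=np.array([-.2715,-.9625,0]);N_=np.array([.9625,-.2715,0]);B_=np.array([.5669,.1134,0])
def where():
    s=arm.state();d=s['tcp_pos']-B_;print('along',d@E_,'side',d@N_,'z',d[2],'F n',np.dot(s['force'],N_),'e',np.dot(s['force'],E_),s['clock'])
E
python3 -c "
from h import *
where()"
```

```text
along 0.06826690357354906 side -0.010556910669248949 z 0.0815047155452572 F n 0.3323463412369472 e 0.6451409454257596 4.2
```

>>> drive_tool --plan "-0.008 0 0 0 0 0; -0.014 0 0 0 0 0; -0.018 0 0 0 0 0; -0.018 0 0 0 0 0"

```text
clock: 4.7
tcp_pos: [0.5458, 0.0494, 0.0814]
eef_rot: [-0.485, -3.103, -0.002]
force: [-4.3, 5.3, 3.0]
gripper_width: 0.005
grip_force: 4.8
```

Run:
```python
from h import *
where()
T=look('top',[]);S=look('scene',[])
a=cv2.resize(T['color'][180:260,105:225,::-1],None,fx=6,fy=6,interpolation=cv2.INTER_CUBIC)[:,:440]
b=cv2.resize(S['color'][110:190,235:325,::-1],None,fx=6,fy=6,interpolation=cv2.INTER_CUBIC)[:,:360]
cv2.imwrite('pics/push.png',np.hstack([a,b]))
```

```text
along 0.06731342027018794 side -0.0029269611884840956 z 0.08142899435838732 F n -5.600399234336894 e -3.916061433009123 4.7
```

View pics/push.png

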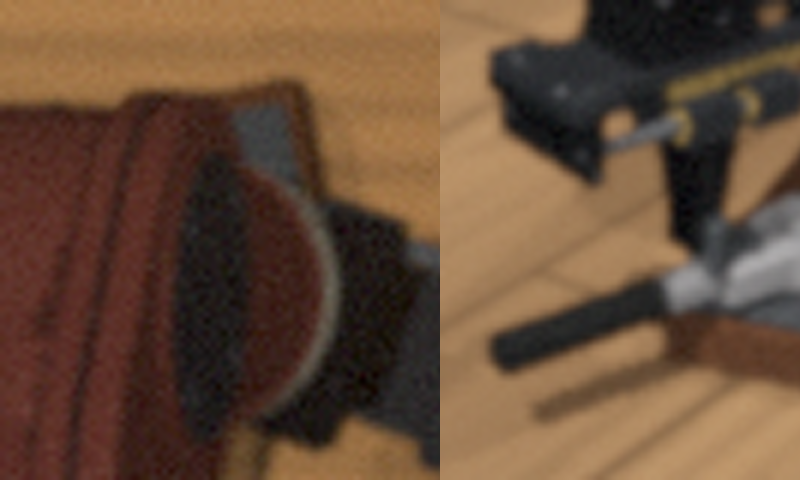

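The lever is against its stop: contact force is 5.6 N and the position matches the geometry. The handle hasn't moved. I'll back off and check.

>>> drive_tool --plan "0.03 0 0 0 0 0; 0.12 0 0 0 0 0; 0.12 0 0 0 0 0; 0.12 -0.12 0 0 0 0; 0.12 -0.12 0 0 0 0; 0.12 -0.12 0.06 0 0 0; 0.12 -0.12 0.062 0 0 0"

```text
clock: 5.68
tcp_pos: [0.4696, 0.0086, 0.0493]
eef_rot: [-0.488, -3.101, 0.003]
force: [-0.5, 0.6, 0.2]
gripper_width: 0.002
grip_force: 0.0
```

Run:
```python
from h import *
where()
T=look('top',['lever_tab']);S=look('scene',['lever_tab'])
for r in(-.5,.3,.4,.5):
    X=B_+.04*E_+.031*(np.cos(r)*E_+np.sin(r)*N_)+[0,0,.092];print(r,proj(T,X),proj(S,X))
a=cv2.resize(T['color'][180:260,105:225,::-1],None,fx=6,fy=6,interpolation=cv2.INTER_CUBIC)[:,:440]
b=cv2.resize(S['color'][110:190,235:325,::-1],None,fx=6,fy=6,interpolation=cv2.INTER_CUBIC)[:,:360]
cv2.imwrite('pics/after.png',np.hstack([a,b]))
```

```text
along 0.1272775773126531 side -0.06523186662039306 z 0.04925401754851884 F n -0.677859531577019 e -0.41927552606812984 5.675
top lever_tab [144. 220. 166. 232.] 0.64
scene lever_tab [280. 149. 286. 158.] 0.58
scene lever_tab [244. 142. 304. 174.] 0.36
-0.5 [156.57004552 233.99512918] [274.36013124 142.94889518]
0.3 [160.97077813 223.97800263] [278.98601083 146.23038481]
0.4 [160.92796345 222.58444557] [279.92579945 146.50064467]
0.5 [160.74717929 221.20509297] [280.91871152 146.72781254]
```

View pics/after.png

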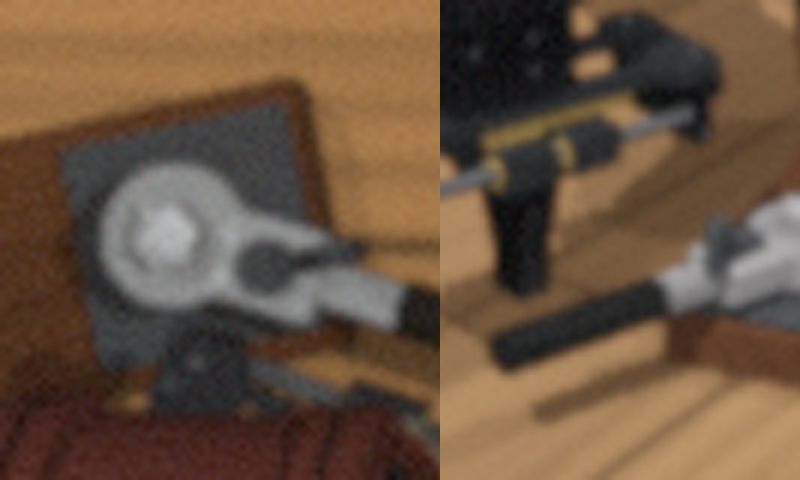

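The lever now lies on the counter-clockwise side at about +0.5, with the tab at (350,245) in the left view and nothing else moved. The next step is to work out the swing arc.

Run:
```python
from h import *
s=arm.state();print(s['joint_pos'])
for th in(-6,0,8,16,24,32,40,48,56,62,64):
    R=Ro.from_euler('z',th,degrees=True)
    w=B_+R.apply(.128*E_-.0205*N_)+[0,0,.050];print(th,w.round(3),to(w).round(3),round(-th/60,3))
```

```text
[-0.69250863  0.16927998  0.62884777  2.11237458 -0.12730145  0.89480854
  1.26834309]
-6 [0.5   0.002 0.05 ] [-0.06   0.005  0.002] 0.1
0 [ 0.512 -0.004  0.05 ] [-0.086 -0.     0.003] 0.0
8 [ 0.529 -0.011  0.05 ] [-0.122 -0.002  0.003] -0.133
16 [ 0.547 -0.015  0.05 ] [-0.159  0.001  0.003] -0.267
24 [ 0.565 -0.016  0.05 ] [-0.194  0.009  0.003] -0.4
32 [ 0.583 -0.015  0.05 ] [-0.228  0.022  0.003] -0.533
40 [ 0.601 -0.012  0.05 ] [-0.259  0.04   0.003] -0.667
48 [ 0.618 -0.006  0.05 ] [-0.288  0.062  0.003] -0.8
56 [0.634 0.002 0.05 ] [-0.314  0.087  0.003] -0.933
62 [0.645 0.01  0.05 ] [-0.33   0.108  0.003] -1.033
64 [0.649 0.013 0.05 ] [-0.335  0.116  0.003] -1.067
```

>>> drive_tool --plan "-0.06 0.004 0 0 0 0; -0.086 0 0 0 0 0; -0.104 -0.001 0 0 0 -0.067; -0.122 -0.002 0 0 0 -0.133; -0.14 0 0 0 0 -0.2; -0.159 0.001 0 0 0 -0.267; -0.177 0.005 0 0 0 -0.333; -0.194 0.009 0 0 0 -0.4; -0.194 0.009 0 0 0 -0.4"

```text
clock: 7.0
tcp_pos: [0.5636, -0.0163, 0.0504]
eef_rot: [0.169, -3.135, -0.0]
force: [-3.4, 0.9, 0.6]
gripper_width: 0.002
grip_force: 1.3
```

Run:
```python
from h import *
s=arm.state();print(s['joint_pos'])
print(Ro.from_rotvec(s['eef_rot']).as_matrix().round(3)[0])
for th in(22,24,32,40,48,56,60):
    R=Ro.from_euler('z',th,degrees=True)
    w=B_+R.apply(.128*E_-.0205*N_)+[0,0,.050];print(th,to(w).round(3),round(-(th-24)/60,3))
```

```text
[-0.50468701  0.36021841  0.54155157  1.89233718 -0.22529791  0.95120999
  1.81921924]
[-0.994 -0.108 -0.002]
22 [0.006 0.001 0.001] 0.033
24 [-0.003 -0.     0.001] 0.0
32 [-0.039 -0.002  0.001] -0.133
40 [-0.075  0.001  0.001] -0.267
48 [-0.11   0.009  0.001] -0.4
56 [-0.144  0.022  0.   ] -0.533
60 [-0.16  0.03  0.  ] -0.6
```

>>> drive_tool --plan "-0.021 -0.001 0 0 0 -0.067; -0.039 -0.002 0 0 0 -0.133; -0.057 -0.001 0 0 0 -0.18; -0.075 0.001 0 0 0 -0.22; -0.092 0.004 0 0 0 -0.25; -0.11 0.009 0 0 0 -0.28; -0.127 0.015 0 0 0 -0.3; -0.144 0.022 0 0 0 -0.3; -0.152 0.026 0 0 0 -0.3; -0.152 0.026 0 0 0 -0.3"

```text
clock: 8.25
tcp_pos: [0.6369, 0.0042, 0.0498]
eef_rot: [0.655, -3.069, 0.0]
force: [-4.9, -1.0, -0.9]
gripper_width: 0.007
grip_force: 1.8
```

Run:
```python
from h import *
s=arm.state();print(s['joint_pos'],s['force']);print(Ro.from_rotvec(s['eef_rot']).as_matrix().round(3))
print((s['tcp_pos']-B_), np.degrees(np.arctan2(*(s['tcp_pos']-B_)[1::-1]))+105.75)
```

```text
[-0.42963059  0.48823368  0.45598261  1.70309492 -0.24540058  1.0109727
  2.10325015] [-4.91831802 -0.95735219 -0.88174363]
[[-0.913 -0.408 -0.004]
 [-0.408  0.913 -0.001]
 [ 0.004  0.001 -1.   ]]
[ 0.06995846 -0.10918382  0.04982801] 48.399321202521776
```

>>> drive_tool --plan "0.05 -0.016 0 0 0 0; 0.12 -0.037 0 0 0 0; 0.12 -0.037 0 0 0 0; 0.12 -0.037 -0.2 0 0 0; 0.12 -0.037 -0.3 0 0 0; 0.3 -0.15 -0.4 0 0 0; 0.3 -0.15 -0.4 0 0 0; 0.3 -0.15 -0.4 0 0 0; 0.3 -0.15 -0.4 0 0 0"

```text
clock: 9.38
tcp_pos: [0.5328, -0.1247, 0.2508]
eef_rot: [-0.656, 3.071, 0.0]
force: [0.6, 0.4, -1.0]
gripper_width: 0.008
grip_force: 0.0
```

Run:
```python
from h import *
T=look('top',['handle_grip','spare_spanner','jar']);S=look('scene',['jar','spare_spanner'])
a=cv2.resize(T['color'][150:270,95:215,::-1],None,fx=4,fy=4,interpolation=cv2.INTER_CUBIC)
b=cv2.resize(S['color'][90:210,245:325,::-1],None,fx=4,fy=4,interpolation=cv2.INTER_CUBIC)
cv2.imwrite('pics/end.png',np.hstack([a,b]))
```

```text
top handle_grip [120. 169. 201. 231.] 0.93
top spare_spanner [146.  96. 182. 172.] 0.76
top jar [338. 228. 368. 256.] 0.64
scene jar [144. 214. 178. 252.] 0.77
scene spare_spanner [320. 179. 376. 210.] 0.94
```

View pics/end.png

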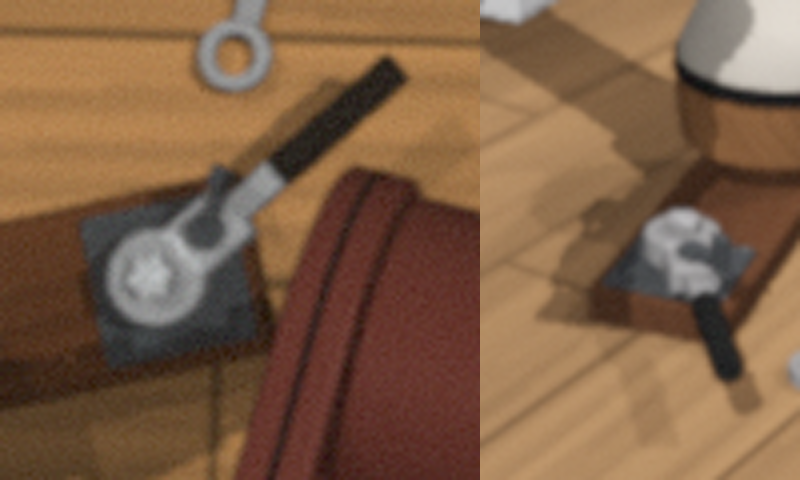

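The handle has turned from pointing lower right to upper right: bolt at (150,275), grip end at (390,75), about 58° counter-clockwise. The lever is still on the counter-clockwise side, with its tab at (220,180). The jar and spare spanner haven't moved, and the arm is clear.

```bash
python3 -c "
from workcell import arm
print(arm.job_done())"
```

```text
the job is handed in; nothing more can be done
None
```

The job is handed in: the lever is flipped to the loosen stop, the handle is swung about 58° counter-clockwise (an eighth of a turn is 45°), and the jar and spare spanner are where they were.

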